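# Put the forming block away in the roll-top bench store

### The job

Roll the slatted door of the bench store all the way up by its finger rail, set the dark iron forming block down gently, flat on the store's floor, and roll the door back down until its catch has snapped in and the door is fully home. Leave the other things on the bench where they are.

Things in the scene. Friction and masses are not known exactly. Their poses are not given: they have to be found in the camera images.
- store: Grey half-round roll-top cabinet fixed to the bench, 284 mm deep (x), 300 wide (y), 192 high. Origin: centre of its underside, on the bench. x points from its front (robot's side) to its back, z up. Front sill 46 mm high, x -138 to -126 mm. Half-round cheeks 10 mm thick, inner faces at y +-140 mm, radius 143 mm about the track axis. Fixed shell over the back half, outer radius 141 mm.
- store_axis (a point): Point on the track's axis (along the store's y), midway between the cheeks, 50 mm above the store's underside. The door's slats are 8 mm thick, their outer faces at radius 130 mm about this axis.
- store_floor (a point): Centre of the top of the store's floor plate, 12 mm above the bench. With the door up the floor in front of this point (store x -120 to 0 mm) is open from above. A small catch stands inside the front left corner (store x -127 to -82, y 118 to 137 mm, up to z 42 mm): keep the block off it.
- tambour (a joint): Travel of the slatted wooden door round the track axis, rad: 0 = down, fully home; 1.5 = upper stop (count it as up from 1.3). It starts ajar and stays where it is left; 2 to 5 N at the rail moves it. Closing, a sprung roller catch is met at about 0.15 and resists with up to about 12 N at the rail until about 0.06, then pulls the door down to 0; getting out of it takes about 15 N.
- rail_edge (a point): Middle of the outer edge of the door's aluminium finger rail: a strip 200 mm long (y), 10 mm thick, standing out radially from radius 130 to 165 mm about the track axis; this point is at 165. It points to the front and 16 degrees + joint value above level: nearly upright on top when the door is up. Push it up and back from its underside, forward and down from its other face.
- forming_block: Plain dark iron forming block, 45 mm (its x) by 75 mm (its y) by 34 mm high, about 0.6 kg. Origin: centre of its underside. Starts flat on the bench to the right of the store. Grasp across the 45 mm. Between the store's cheeks a gripper fits best with the block's long side along the store's x.
- steel_block: Bystander: flat square steel bench block 64 x 64 x 22 mm, to the right of the forming block. Origin: centre of its underside.
- tape_reel: Bystander: roll of masking tape, 96 mm across, 25 mm high, lying flat. Origin: centre of its underside.
- flat_pliers: Bystander: flat-nose pliers with red handles, 132 mm long, 38 mm wide, 10 mm high, lying flat. Origin: centre of its underside.
There are look-alikes about, which are no part of the job. What is meant by the forming_block is not orange, and is the larger of those in its own colour.

How it is judged:
On the way, in this order (a step that is already met when the one before it is completed fails the run):
1. the slatted door is rolled up (joint value over 1.3) (value of joint tambour above 1.3 rad), for 0.2 s.
2. the forming block lies flat on the store's floor, let go of, with the door still up (x of forming_block in the frame of store between -0.1 and 0.1 m and y of forming_block in the frame of store between -0.105 and 0.105 m and z of forming_block in the frame of store between 0.007 and 0.017 m and angle between forming_block's own z axis and vertical below 0.1 rad and contact force between forming_block and the fingers below 0.1 N and linear speed of forming_block below 0.02 m/s and value of joint tambour above 1 rad), for 0.2 s.
At the end, for the whole second after the job is handed in: The door is fully home past its catch (joint value under 0.02 rad, about 3 mm at the rail) and the forming block lies flat on the floor inside the store (centre within 100 mm of the store's middle front to back and 105 mm sideways, tilted less than 0.1 rad), at rest (x of forming_block in the frame of store between -0.1 and 0.1 m and y of forming_block in the frame of store between -0.105 and 0.105 m and z of forming_block in the frame of store between 0.007 and 0.017 m and angle between forming_block's own z axis and vertical below 0.1 rad and value of joint tambour below 0.02 rad and linear speed of forming_block below 0.02 m/s); the robot touches nothing.
It fails at once if the flat steel bench block is pushed more than 30 mm from its place (distance of steel_block from where it was at the start of the episode above 0.03 m).
It fails at once if the tape reel is pushed more than 30 mm from its place (distance of tape_reel from where it was at the start of the episode above 0.03 m).
It fails at once if the pair of pliers is pushed more than 30 mm from its place (distance of flat_pliers from where it was at the start of the episode above 0.03 m).
It fails at once if the forming block is dropped or thrown into the store (faster than 0.6 m/s within 100 mm of the middle of its floor) (distance between forming_block and store below 0.1 m and linear speed of forming_block above 0.6 m/s).
It also fails if it takes over 72 s, if anything falls off the work surface, if the arm or the gripper's body presses on something with over 40 N, if the wrist force passes 120 N, or if a joint passes its speed limit or range.

### The arm

A 6-joint arm with a two-finger parallel gripper is mounted at the origin on a cart in front of the work surface, level with it; the furniture and walls round the work are solid. World frame = base frame: x ahead of the robot, y to its left, z up, the work surface at z = 0. Lengths are in m, angles in rad, forces in N, time in s.
With the tool pointing down it reaches from about 0.3 to 0.95 m from the base axis. Payload 3.1 kg.
Tool frame: the origin (TCP) lies at the very end of the fingers, on their centre line; the grasp point (between the pads) lies arm.pinch_z behind it (arm.pinch_z is the distance from the TCP to the grasp point, in m); z points along the fingers, y is the direction in which the jaws open and shut (so a half turn about z gives the same grasp; the last joint's range is limited). The gripper opens to 85 mm and grips with 20 to 120 N. Pads are 22 mm wide; open, the fingers measure 114 mm over their backs; the gripper's body (76 mm by 85 mm) begins 54 mm behind the grasp point. The pads swing forward as they close: fully open they stand 13 mm farther back than shut.
Start: joints at [-1.308, 0.308, 1.634, -0, 1.2, -0.07], TCP at [0.204, -0.591, 0.231] pointing down, gripper open.
Joint ranges: [-3.06, 3.06], [-0.79, 1.96], [0.05, 2.63], [-1.19, 4.34], [0.05, 2.64], [-2.94, 2.94]. Speed limits (rad/s): [2.79, 2.79, 3.14, 3.14, 3.14, 3.14].

### API

Orientations are given as a unit quaternion [w, x, y, z].
In Python, from bench import arm gives the robot as it stands. The module is installed in compiled form; this text tells all that it offers.
- The arm moves only by the shell command python3 -m handwheel 'ROWS' [FORCE]. ROWS is JSON, a list that holds one entry, the list of rows, each a list of 7 numbers: the turn, a rotation vector about the tool's x, y, z in degrees, then the shift along the tool's x, y, z in cm, then the gripper command: -1 is shut, 1 is fully open, values between are in proportion. In form: [[[wx, wy, wz, x, y, z, claw], ...]]. A call has 1 to 12 rows; each row shifts and turns the pose as measured when the row begins, along the tool's axes as they then stand; what a row does not reach is not made up. A row lasts 1/12 s, in which the tool goes at most 41.7 mm and 7.16 degrees, less where a joint would pass 70% of its speed; a pose out of reach is approached as far as the arm can. A call is refused whole if a number of a shift passes 4.17 or a number of a turn 7.16, either way. A call with a gripper value outside its range is refused whole. The fingers move at their own pace and stop on an object; FORCE is the grip in N (left out, the last holds). Time passes only in rows, so rows that do not move let the fingers close. It gives the time, the measured TCP pose, the force and the opening at its end, in the units of the state.
- arm.read_state(): the state, without advancing time (a new reading comes with each control period).
- arm.capture(name): name is "side" or "top"; returns the picture (420x560x3 uint8, red, green, blue); there is no depth.
- arm.camera_info(name): a dict with "intrinsics" (3x3 intrinsics, pixels), "position" and "rotation" of the camera in the world. Camera axes: x right, y down, z forward; pixel columns grow to the right and rows downward; lengths in m; the calibration is good to about 2 mm. A picture is of the moment at which its call begins. camera_info takes no time and is no camera call.
- arm.sign_off(): hands the job in, once; it reports no verdict.
The state is a dict: "clock": time; "q": joint angles; "qvel": joint speeds; "tau": joint torques, N m; "tool_pos": TCP position; "tool_rot": TCP orientation; "ft_force": force on the tool from outside, world axes, zero at the start; "ft_torque": the same for the moment, N m; "finger_gap": opening from 0.0 (shut) to 1.0 (fully open).
Only numpy, scipy, OpenCV 4.12 (cv2) and the standard library are available. Lean on these libraries where they do the work, as an engineer would, in place of code of your own. Each camera call takes 0.05 s, during which the arm holds its last target. There are 200 camera calls.

## Working session

There is one attempt and no reset: what is moved stays moved. The work goes in short steps, Python scripts to look and compute and a shell command to move; the robot and the scene stay as the last step left them, time stands still between calls to the robot, and variables do not carry over. Pictures are saved under pics/ and viewed, about 8 in all and at most 12, crops included, and the job is handed in when it is done.

```bash
mkdir -p pics
python3 - <<'E'
from bench import arm
import cv2,numpy as np
for n in("side","top"):
    im=arm.capture(n); cv2.imwrite(f"pics/{n}0.png",im[:,:,::-1]); i=arm.camera_info(n)
    print(n,np.round(i["intrinsics"],1).tolist(),np.round(i["position"],4),np.round(i["rotation"],4).tolist())
print(arm.pinch_z, arm.read_state())
E
```

```text
side [[441.9, 0.0, 276.2], [0.0, 441.9, 210.6], [0.0, 0.0, 1.0]] [0.4479 0.559  0.8751] [0.0268, -0.0907, 0.9458, -0.3108]
top [[387.2, 0.0, 276.0], [0.0, 387.2, 206.7], [0.0, 0.0, 1.0]] [ 0.4786 -0.0145  1.0699] [0.0126, -0.7039, 0.7096, -0.03]
0.0187 {'clock': 0.1, 'q': array([-1.30772637e+00,  3.08934004e-01,  1.63507960e+00, -2.61015720e-05,
        1.19968777e+00, -6.97163824e-02]), 'qvel': array([-2.43645414e-05, -6.80427308e-04, -3.44537925e-03, -2.21800046e-03,
       -4.76762345e-04, -1.78689314e-03]), 'tau': array([-1.03247762e-04, -4.16407657e+01, -2.77645022e+01, -5.48044716e-05,
        4.04536666e-03,  1.11289273e-05]), 'tool_pos': array([ 0.20393434, -0.58999513,  0.23014221]), 'tool_rot': array([-1.04826278e-03,  9.86187233e-01,  1.65631006e-01, -1.13873995e-04]), 'ft_force': array([ 0.43875558,  0.10351111, -0.60940441]), 'ft_torque': array([-0.01899445,  0.01686234,  0.01970366]), 'finger_gap': 1.0009651704679365}
```

View pics/side0.png

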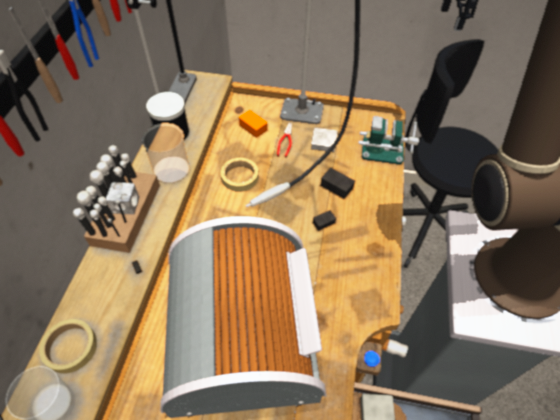

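View pics/top0.png

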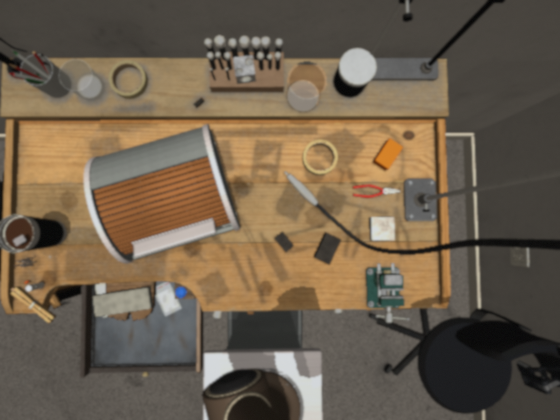

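```bash
cat > h.py <<'E'
from bench import arm
import cv2,numpy as np
from scipy.spatial.transform import Rotation as R
def cam(n):
    i=arm.camera_info(n); K=np.array(i["intrinsics"]); q=np.array(i["rotation"])
    M=q if q.shape==(3,3) else R.from_quat(q[[1,2,3,0]]).as_matrix()
    return K,np.array(i["position"]),M
def ray(n,p):
    K,c,M=cam(n); d=M@np.linalg.solve(K,[p[0],p[1],1.]); return c,d/np.linalg.norm(d)
def plane(n,p,z):
    c,d=ray(n,p); return c+d*(z-c[2])/d[2]
def tri(ps,pt):
    (a,u),(b,v)=ray("side",ps),ray("top",pt)
    s=np.linalg.lstsq(np.c_[u,-v],b-a,rcond=None)[0]; A,B=a+s[0]*u,b+s[1]*v
    return (A+B)/2,np.linalg.norm(A-B)
def proj(n,X):
    K,c,M=cam(n); p=K@(M.T@(np.array(X)-c)); return p[:2]/p[2]
E
python3 - <<'E'
from h import *
t=cv2.imread("pics/top0.png"); s=cv2.imread("pics/side0.png")
a=cv2.resize(t[115:265,75:245],None,fx=3.5,fy=3.5,interpolation=cv2.INTER_CUBIC)
cv2.imwrite("pics/topc.png",a)
b=cv2.resize(s[205:420,155:330],None,fx=2.75,fy=2.75,interpolation=cv2.INTER_CUBIC)
cv2.imwrite("pics/sidec.png",b)
for n,im,box in(("top",t,(270,225,350,270)),("side",s,(305,165,365,235))):
    x0,y0,x1,y1=box; m=(im[y0:y1,x0:x1].max(2)<60).astype(np.uint8)
    for c in cv2.findContours(m,0,1)[0]:
        if cv2.contourArea(c)>40:
            r=cv2.minAreaRect(c+np.array([x0,y0])); print(n,cv2.contourArea(c),np.round(r[0],1),np.round(r[1],1),r[2])
            if n=="top":
                z=.034; B=cv2.boxPoints(r); print(np.round([plane(n,p,z) for p in B],3).tolist(), plane(n,r[0],z))
print("block tri",tri((337,181),(327,247)))
print("hose tip",tri((249,206),(287,175)),"handle end",tri((290,185),(315,204)))
K,c,M=cam("top");print(M)
E
```

```text
top 171.0 [326.1 247.6] [14.9 24.2] 25.34617805480957
[[0.41, -0.141, 0.034], [0.468, -0.17, 0.034], [0.451, -0.206, 0.034], [0.393, -0.177, 0.034]] [ 0.43056281 -0.17316043  0.034     ]
side 56.5 [323.8 224.4] [20.1  9.8] 2.8624050617218018
side 186.5 [336.  188.4] [31.  15.1] 8.130102157592773
block tri (array([ 0.43001193, -0.17731449,  0.02400485]), np.float64(0.0035442430802771997))
hose tip (array([ 0.63143856, -0.07225047,  0.00440014]), np.float64(0.0012726664463391063)) handle end (array([ 0.54587959, -0.14756883,  0.0168797 ]), np.float64(0.005835413657727793))
[[-0.00882124 -0.99814684  0.06020863]
 [-0.99966424  0.00733559 -0.02485163]
 [ 0.02436391 -0.06040764 -0.9978764 ]]
```

View pics/topc.png

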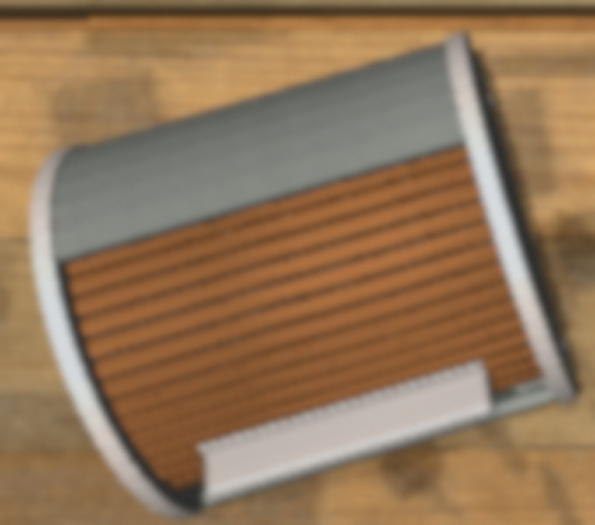

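View pics/sidec.png

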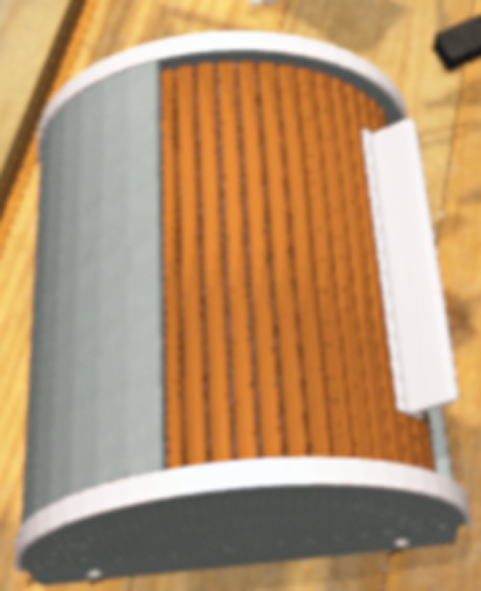

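Run:
```python
from h import *
T=lambda x,y:(x/3.5+75-.36,y/3.5+115-.36)
S=lambda x,y:(x/2.75+155-.32,y/2.75+205-.32)
# shell front edge at inner cheeks, z .191
L,Rr=plane("top",T(64,262),.191),plane("top",T(466,145),.191)
print("shell edge",L,Rr,np.linalg.norm(L-Rr))
print("tri",tri(S(160,467),T(64,262)),tri(S(160,62),T(466,145)))
yv=(L-Rr)/np.linalg.norm(L-Rr); xv=np.array([yv[1],-yv[0],0]); print("yaw deg",np.degrees(np.arctan2(xv[1],xv[0])))
mid=(L+Rr)/2; print("store origin approx",mid)
for nm,s,t in(("railL out",(455,400),(203,503)),("railR out",(413,120),(490,413)),("railR in",(363,130),(485,365)),("railL in",(400,408),(198,445))):
    P,e=tri(S(*s),T(*t)); d=P-mid; x,y,z=d@xv,d@yv,P[2]-.05
    print(nm,P,e,"store",x,y,"r",np.hypot(x,z),"ang",np.degrees(np.arctan2(z,-x)))
for c in [(463,38),(38,170),(570,398),(180,515)]:
    pass
```

```text
shell edge [0.57357182 0.37622755 0.191     ] [0.64863053 0.11840116 0.191     ] 0.26852980544994964
tri (array([0.57571672, 0.38097827, 0.18072727]), np.float64(0.002072688515706705)) (array([0.65004104, 0.11954708, 0.18335428]), np.float64(0.00013554155476747567))
yaw deg 16.23139481446706
store origin approx [0.61110117 0.24731436 0.191     ]
railL out [0.41711548 0.30040835 0.1470935 ] 0.003671833975923427 store -0.1714128654271237 0.10520005039303731 r 0.1970013142071725 ang 29.52854463604795
railR out [0.47371952 0.10877419 0.14522626] 0.00016378180575928194 store -0.17063008056471282 -0.09461750228044054 r 0.19540384954705298 ang 29.16527402595535
railR in [0.50737941 0.11433335 0.12986164] 0.0010497988578630154 store -0.13675796399997323 -0.09868844864205088 r 0.1583686276022723 ang 30.283362749768184
railL in [0.45232556 0.30795887 0.13609135] 0.0029482034544072127 store -0.13549573548372118 0.10260778793303324 r 0.1605329097057352 ang 32.43108197841275
```

```bash
cat >> h.py <<'E'
YAW=np.radians(16.1); O=np.array([.5745,.241,0])
XV=np.array([np.cos(YAW),np.sin(YAW),0]); YV=np.array([-np.sin(YAW),np.cos(YAW),0])
def W(x,y,z,O=O): return O+x*XV+y*YV+np.array([0,0,z])
def railpt(a,r,t,y):  # a angle rad above level, t offset normal (up/back positive)
    return W(-r*np.cos(a)+t*np.sin(a),y,.05+r*np.sin(a)+t*np.cos(a))
E
cat > ov.py <<'E'
from h import *
import sys
def ov(ang,out,tim="pics/top0.png",sim="pics/side0.png"):
    ims=[]
    for n,f,(x0,y0,x1,y1),k in(("top",tim,(75,115,245,265),2.4),("side",sim,(155,205,330,420),2.4)):
        im=cv2.imread(f); c=cv2.resize(im[y0:y1,x0:x1],None,fx=k,fy=k,interpolation=cv2.INTER_CUBIC)
        def pl(P,col): 
            q=np.array([(proj(n,p)-[x0,y0]+.5)*k for p in P]); cv2.polylines(c,[np.int32(np.round(q*8))],False,col,1,cv2.LINE_AA,3)
        th=np.radians(np.arange(0,181,5))
        for y in(-.15,-.14,.14,.15): pl([W(-.143*np.cos(t),y,.05+.143*np.sin(t)) for t in th],(255,0,0))
        for y in(-.15,.15): pl([W(-.142,y,0),W(.142,y,0)],(0,255,0))
        a=np.radians(ang)
        for t in(-.005,.005): pl([railpt(a,.13,t,-.1),railpt(a,.165,t,-.1),railpt(a,.165,t,.1),railpt(a,.13,t,.1)],(0,0,255) if t>0 else (255,0,255))
        ims.append(c)
    H=max(i.shape[0] for i in ims); cv2.imwrite(out,np.hstack([cv2.copyMakeBorder(i,0,H-i.shape[0],0,0,0) for i in ims]))
E
python3 -c "
from ov import *
ov(33,'pics/ov1.png')"
```

```text
(no output)
```

View pics/ov1.png

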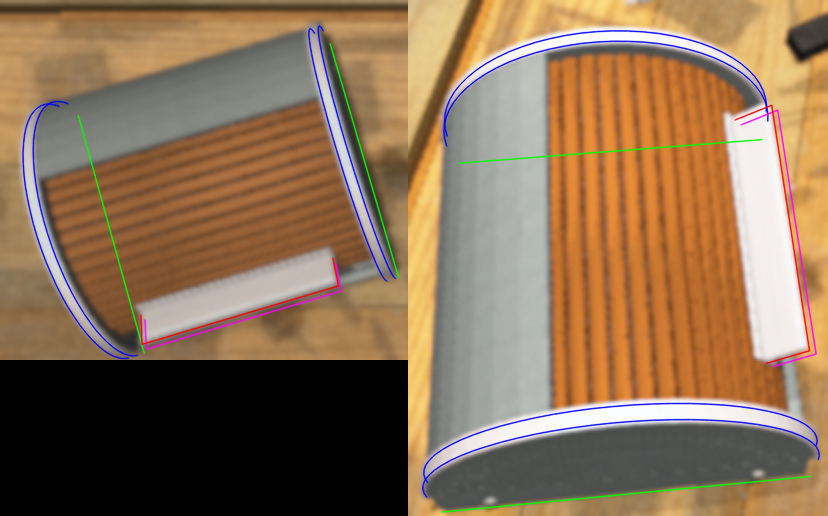

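Run:
```python
from h import *
tp=np.array([(315,204),(330,218),(345,232),(360,241),(385,249),(420,251),(470,246),(560,245)],float)
D=np.concatenate([a+(b-a)*np.linspace(0,1,30)[:,None] for a,b in zip(tp,tp[1:])])
for s in [(300,181),(320,168),(335,150),(347,125),(354,90),(357,40)]:
    r=[tri(s,t) for t in D]; i=int(np.argmin([e for _,e in r])); print(s,D[i].round(),r[i][0].round(3),round(r[i][1],4))
# block: darker threshold, top-face in both views
for n,box in(("top",(305,228,350,270)),("side",(312,165,365,205))):
    im=cv2.imread(f"pics/{n}0.png"); x0,y0,x1,y1=box; c=cv2.resize(im[y0:y1,x0:x1],None,fx=8,fy=8,interpolation=cv2.INTER_CUBIC)
    cv2.imwrite(f"pics/b_{n}.png",c)
    for th in(60,80,95):
        m=(c.max(2)<th).astype(np.uint8); k=max(cv2.findContours(m,0,1)[0],key=cv2.contourArea); r=cv2.minAreaRect(k)
        B=cv2.boxPoints(r)/8+[x0-.44,y0-.44]; P=np.array([plane(n,p,.034 if n=="top" else .017) for p in B])
        e=P[1]-P[0];f=P[2]-P[1]; print(n,th,P.mean(0).round(4),np.linalg.norm(e).round(4),np.linalg.norm(f).round(4),np.degrees(np.arctan2(e[1],e[0])).round(1),np.degrees(np.arctan2(f[1],f[0])).round(1))
a=cv2.imread("pics/b_top.png");b=cv2.imread("pics/b_side.png");b=cv2.resize(b,(424,320));a=cv2.resize(a,(343,320));cv2.imwrite("pics/bb.png",np.hstack([a,b]))
```

```text
(300, 181) [326. 214.] [ 0.522 -0.179  0.001] 0.0002
(320, 168) [343. 230.] [ 0.477 -0.224  0.012] 0.0006
(335, 150) [363. 242.] [ 0.445 -0.271  0.037] 0.0
(347, 125) [398. 250.] [ 0.424 -0.364  0.044] 0.0
(354, 90) [420. 251.] [ 0.423 -0.381  0.149] 0.0044
(357, 40) [420. 251.] [ 0.436 -0.307  0.335] 0.0004
top 60 [ 0.4307 -0.1737  0.034 ] 0.0656 0.041 -26.8 -116.3
top 80 [ 0.4306 -0.1742  0.034 ] 0.0704 0.0454 -26.8 -116.3
top 95 [ 0.4306 -0.1744  0.034 ] 0.0724 0.0475 -26.9 -116.4
side 60 [ 0.4278 -0.1604  0.017 ] 0.0523 0.0788 -88.7 -179.4
side 80 [ 0.4281 -0.1769  0.017 ] 0.0653 0.0829 -105.0 152.9
side 95 [ 0.4281 -0.1773  0.017 ] 0.0674 0.0843 -105.2 152.6
```

View pics/bb.png

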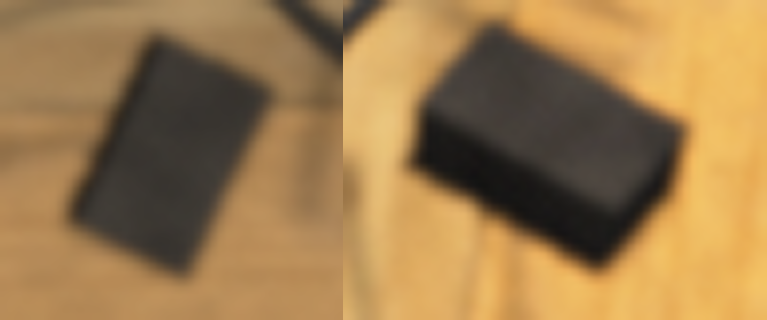

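```bash
cat > go.py <<'E'
from h import *
from scipy.linalg import logm,expm
def cur():
    s=arm.read_state(); q=s["tool_rot"]; T=np.eye(4); T[:3,:3]=R.from_quat(q[[1,2,3,0]]).as_matrix(); T[:3,3]=s["tool_pos"]; return T,s
def pose(p,yaw,tilt):  # yaw of tool x (deg), tilt deg: + = tool z leans toward tool x
    T=np.eye(4); T[:3,:3]=(R.from_euler("z",yaw,degrees=True)*R.from_euler("x",180,degrees=True)*R.from_euler("y",tilt,degrees=True)).as_matrix(); T[:3,3]=p; return T
def rows(A,B,N=None):
    L=np.real(logm(np.linalg.inv(A)@B)); w=np.degrees([L[2,1],L[0,2],L[1,0]]); v=L[:3,3]*100
    n=N or int(np.ceil(max(np.abs(w).max()/6.5,np.linalg.norm(v)/3.5,1)))
    E=expm(L/n); w=np.degrees(R.from_matrix(E[:3,:3]).as_rotvec()); print(n,"x",np.round(np.r_[w,E[:3,3]*100],2).tolist())
    return B
def where():
    T,s=cur(); d=T[:3,3]-O
    e=(R.from_euler("x",180,degrees=True)*R.identity()).as_matrix()
    z=T[:3,2]; x=T[:3,0]
    print("t",round(s["clock"],2),"tcp",T[:3,3].round(4),"store",np.round([d@XV,d@YV,d[2]],4),"xyaw",np.degrees(np.arctan2(x[1],x[0])).round(1),"z",z.round(3),"F",s["ft_force"].round(1),"gap",round(s["finger_gap"],3),"q",s["q"].round(2))
    return T
E
python3 - <<'E'
from go import *
T=where()
T=rows(T,pose([.30,-.15,.25],16.1,0))
T=rows(T,pose(W(-.21,0,.16),16.1,0))
T=rows(T,pose(W(-.20,0,.13),16.1,35))
E
```

```text
t 0.1 tcp [ 0.2039 -0.59    0.2301] store [-0.5865 -0.6956  0.2301] xyaw 19.1 z [-0.001  0.002 -1.   ] F [ 0.4  0.1 -0.6] gap 1.001 q [-1.31  0.31  1.64 -0.    1.2  -0.07]
13 x [-0.01, -0.0, 0.23, 1.73, -3.0, -0.15]
11 x [0.0, 0.0, -0.0, 1.47, -2.72, 0.82]
6 x [-0.0, 5.83, 0.0, 0.04, -0.0, 0.53]
```

```bash
python3 -m handwheel '[[[0,0,0.2,1.7,-3,-0.2,-1],[0,0,0.2,1.7,-3,-0.2,-1],[0,0,0.2,1.7,-3,-0.2,-1],[0,0,0.2,1.7,-3,-0.2,-1],[0,0,0.2,1.7,-3,-0.2,-1],[0,0,0.2,1.7,-3,-0.2,-1],[0,0,0.2,1.7,-3,-0.2,-1],[0,0,0.2,1.7,-3,-0.2,-1],[0,0,0.2,1.7,-3,-0.2,-1],[0,0,0.2,1.7,-3,-0.2,-1],[0,0,0.2,1.7,-3,-0.2,-1],[0,0,0.2,1.7,-3,-0.2,-1]]]' 60
python3 - <<'E'
from go import *
T=where()
T=rows(T,pose(W(-.21,0,.18),16.1,0))
T=rows(T,pose(W(-.20,0,.13),16.1,35))
E
```

```text
clock: 1.1
tool_pos: [0.2858, -0.1701, 0.2477]
tool_rot: [-0.006, 0.991, 0.137, -0.002]
ft_force: [1.8, 0.6, 0.5]
finger_gap: 0.001
t 1.1 tcp [ 0.2858 -0.1701  0.2477] store [-0.3914 -0.3149  0.2477] xyaw 15.8 z [-0.005  0.011 -1.   ] F [1.8 0.6 0.5] gap 0.001 q [-0.67 -0.32  2.23  0.01  1.25  0.62]
11 x [-0.06, 0.01, -0.03, 1.64, -2.86, 0.63]
6 x [-0.0, 5.83, 0.0, -0.05, -0.0, 0.86]
```

```bash
python3 -m handwheel '[[[0,0,0,1.6,-2.9,0.6,-1],[0,0,0,1.6,-2.9,0.6,-1],[0,0,0,1.6,-2.9,0.6,-1],[0,0,0,1.6,-2.9,0.6,-1],[0,0,0,1.6,-2.9,0.6,-1],[0,0,0,1.6,-2.9,0.6,-1],[0,0,0,1.6,-2.9,0.6,-1],[0,0,0,1.6,-2.9,0.6,-1],[0,0,0,1.6,-2.9,0.6,-1],[0,0,0,1.6,-2.9,0.6,-1],[0,0,0,1.6,-2.9,0.6,-1],[0,0,0,0,0,0,-1]]]'; python3 -m handwheel '[[[0,5.8,0,0,0,0.8,-1],[0,5.8,0,0,0,0.8,-1],[0,5.8,0,0,0,0.8,-1],[0,5.8,0,0,0,0.8,-1],[0,5.8,0,0,0,0.8,-1],[0,5.8,0,0,0,0.8,-1],[0,0,0,0,0,0,-1]]]'
python3 - <<'E'
from go import *
T=where()
T=rows(T,pose(W(-.155,0,.105),16.1,35))
c=None
for n in("top","side"): cv2.imwrite(f"pics/{n}1.png",arm.capture(n)[:,:,::-1])
from ov import *
ov(35,"pics/ov2.png","pics/top1.png","pics/side1.png")
E
```

```text
clock: 2.1
tool_pos: [0.3675, 0.2082, 0.1822]
tool_rot: [-0.004, 0.99, 0.139, 0.003]
ft_force: [-1.0, -0.8, 0.3]
finger_gap: -0.001
clock: 2.68
tool_pos: [0.3789, 0.2086, 0.1364]
tool_rot: [-0.038, 0.948, 0.134, 0.286]
ft_force: [0.1, 1.1, -0.2]
finger_gap: -0.001
t 2.68 tcp [0.3789 0.2086 0.1364] store [-0.1969  0.0231  0.1364] xyaw 16.2 z [ 0.532  0.149 -0.833] F [ 0.1  1.1 -0.2] gap -0.001 q [ 0.49 -0.21  2.53 -0.46  0.27  2.19]
2 x [0.13, 0.73, 0.03, 0.86, 1.15, 2.48]
```

View pics/ov2.png

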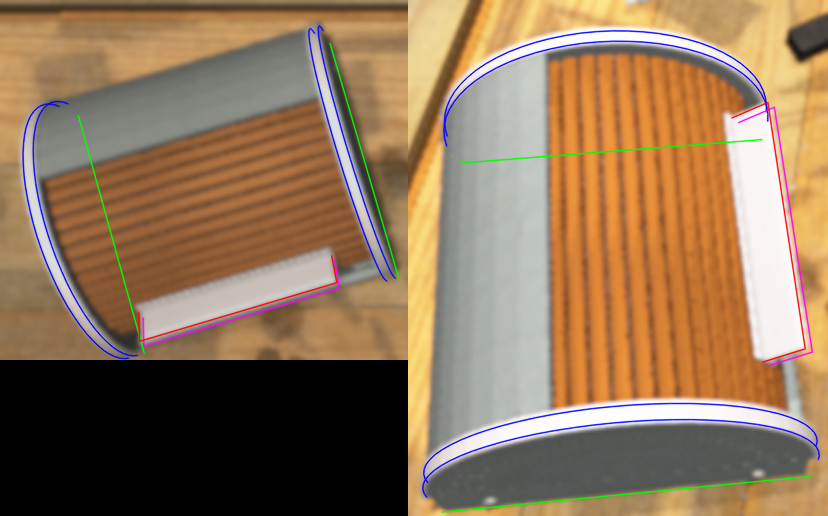

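Run:
```python
from go import *
T,s=cur()
for n in("top","side"):
    a=cv2.imread(f"pics/{n}0.png").astype(int);b=cv2.imread(f"pics/{n}1.png").astype(int)
    ys,xs=np.where(np.abs(a-b).max(2)>25); print(n,len(xs),(xs.min(),xs.max(),ys.min(),ys.max()) if len(xs) else None, proj(n,T[:3,3]))
cv2.imwrite("pics/both1.png",np.hstack([cv2.resize(cv2.imread(f"pics/{n}1.png"),(400,300)) for n in("top","side")]))
```

```text
top 12633 (np.int64(124), np.int64(559), np.int64(260), np.int64(419)) [172.21059948 272.1843981 ]
side 27592 (np.int64(329), np.int64(559), np.int64(0), np.int64(360)) [347.35742446 306.30852655]
```

View pics/both1.png

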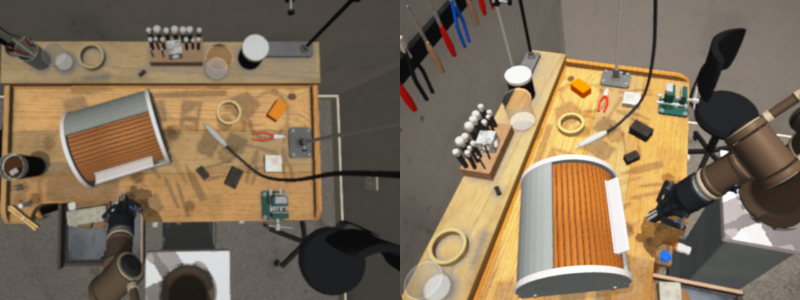

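```bash
cat > path.py <<'E'
from go import *
def tcp(a,tau,s,y=.01,gap=0):
    C=railpt(np.radians(a),.165,-.005,y); t=np.radians(tau)
    n=np.cos(t)*XV+np.array([0,0,np.sin(t)]); d=np.sin(t)*XV-np.array([0,0,np.cos(t)])
    return C-(.011+gap)*n+s*d
def up(a,s=.018,gap=0):
    tau=np.interp(a,[35,98],[35,-4]); return pose(tcp(a,tau,s,gap=gap),16.1,tau)
E
python3 - <<'E'
from path import *
T,_=cur()
T=rows(T,up(35,gap=.02))
T=rows(T,up(35,gap=0))
for a in range(40,106,5): T=rows(T,up(a),1)
E
```

```text
2 x [0.11, 0.69, -0.03, 0.86, 0.68, 2.42]
1 x [0.0, -0.0, -0.0, 2.0, 0.0, 0.0]
1 x [0.0, -3.1, 0.0, 1.26, 0.0, -0.54]
1 x [-0.0, -3.1, -0.0, 1.28, 0.0, -0.49]
1 x [0.0, -3.1, 0.0, 1.29, -0.0, -0.45]
1 x [-0.0, -3.1, 0.0, 1.3, 0.0, -0.4]
1 x [0.0, -3.1, 0.0, 1.32, -0.0, -0.35]
1 x [0.0, -3.1, -0.0, 1.32, 0.0, -0.3]
1 x [0.0, -3.1, -0.0, 1.33, -0.0, -0.26]
1 x [0.0, -3.1, -0.0, 1.34, 0.0, -0.21]
1 x [0.0, -3.1, 0.0, 1.34, -0.0, -0.16]
1 x [0.0, -3.1, -0.0, 1.34, 0.0, -0.11]
1 x [-0.0, -3.1, 0.0, 1.34, -0.0, -0.07]
1 x [0.0, -3.1, -0.0, 1.34, -0.0, -0.02]
1 x [-0.0, -1.86, 0.0, 1.38, 0.0, 0.05]
1 x [-0.0, -0.0, 0.0, 1.43, -0.0, 0.17]
```

```bash
python3 -m handwheel '[[[0,0.5,0,0.6,0.5,1.6,-1],[0,0.5,0,0.6,0.5,1.6,-1],[0,0.4,0,0.6,0.4,1.6,-1],[0,0,0,0.7,0,0,-1],[0,0,0,0.7,0,0,-1],[0,0,0,0.6,0,0,-1],[0,0,0,0,0,0,-1]]]'
python3 - <<'E'
from path import *
where(); T,_=cur(); rows(T,up(40)); print(up(35)[:3,3]-T[:3,3])
E
```

```text
clock: 3.37
tool_pos: [0.4523, 0.2111, 0.1252]
tool_rot: [-0.037, 0.945, 0.129, 0.299]
ft_force: [-1.5, -0.7, -0.1]
finger_gap: 0.002
t 3.37 tcp [0.4523 0.2111 0.1252] store [-0.1258  0.0052  0.1252] xyaw 15.7 z [ 0.555  0.148 -0.819] F [-1.5 -0.7 -0.1] gap 0.002 q [ 0.4  -0.03  2.42 -0.53  0.16  2.19]
1 x [0.69, -3.14, -0.32, 0.03, -0.48, -0.7]
[-0.01187816  0.00161818 -0.00573729]
```

```bash
python3 -m handwheel '[[[0,-3.1,0,0.8,0,-0.5,-1],[0,-3.1,0,1.2,0,-0.5,-1],[0,-3.1,0,1.2,0,-0.4,-1],[0,-3.1,0,1.2,0,-0.4,-1],[0,-3.1,0,1.3,0,-0.4,-1],[0,0,0,0,0,0,-1]]]'
python3 - <<'E'
from path import *
where(); T,_=cur()
for a in range(50,90,5): print(a,np.round(np.linalg.inv(up(a))@T[:,3],4)[:3])
E
```

```text
clock: 3.87
tool_pos: [0.4823, 0.2177, 0.1649]
tool_rot: [-0.017, 0.979, 0.132, 0.155]
ft_force: [0.5, 0.6, 2.2]
finger_gap: -0.002
t 3.87 tcp [0.4823 0.2177 0.1649] store [-0.0951  0.0031  0.1649] xyaw 15.4 z [ 0.299  0.075 -0.951] F [0.5 0.6 2.2] gap -0.002 q [ 0.36  0.04  2.14 -0.06  0.66  1.71]
50 [ 0.0208  0.0069 -0.0041]
55 [ 0.0077  0.0069 -0.0006]
60 [-0.0053  0.0069  0.0033]
65 [-0.0182  0.0069  0.0073]
70 [-0.0309  0.0069  0.0116]
75 [-0.0435  0.0069  0.016 ]
80 [-0.0558  0.0069  0.0207]
85 [-0.068   0.0069  0.0255]
```

```bash
python3 -m handwheel '[[[0,-2,0,1.3,0,-0.6,-1],[0,-2.5,0,1.3,0,-0.5,-1],[0,-2.5,0,1.3,0,-0.4,-1],[0,-2.5,0,1.3,0,-0.3,-1],[0,-2.5,0,1.3,0,-0.2,-1],[0,0,0,0,0,0,-1]]]'
python3 - <<'E'
from path import *
where(); T,_=cur()
for a in range(75,106,5): print(a,np.round(np.linalg.inv(up(a))@T[:,3],4)[:3])
rows(T,up(99))
E
```

```text
clock: 4.37
tool_pos: [0.5328, 0.2321, 0.1951]
tool_rot: [-0.005, 0.99, 0.134, 0.04]
ft_force: [2.4, -0.2, 1.0]
finger_gap: 0.002
t 4.37 tcp [0.5328 0.2321 0.1951] store [-0.0425  0.0031  0.1951] xyaw 15.4 z [ 0.077  0.021 -0.997] F [ 2.4 -0.2  1. ] gap 0.002 q [ 0.34  0.22  1.83 -0.01  1.02  1.65]
75 [ 0.0137  0.0069 -0.0043]
80 [ 0.0001  0.0069 -0.0027]
85 [-0.0134  0.0069 -0.0009]
90 [-0.0268  0.0069  0.0013]
95 [-0.0401  0.0069  0.0036]
100 [-0.0538  0.0069  0.0048]
105 [-0.0681  0.0069  0.0031]
2 x [0.02, -4.29, -0.36, 2.56, -0.37, 0.04]
```

```bash
python3 -m handwheel '[[[0,-1.8,0,1.2,0,0,-1],[0,-1.8,0,1.2,0,0,-1],[0,-1.8,0,1.2,0,0,-1],[0,-1.8,0,1,0,0,-1],[0,0,0,0.4,0,0,-1],[0,0,0,0,0,0,-1]]]'
python3 - <<'E'
from path import *
where(); T,_=cur()
for a in range(95,106,5): print(a,np.round(np.linalg.inv(up(a))@T[:,3],4)[:3])
rows(T,pose(T[:3,3]-.10*XV+[0,0,.06],-26.8,0))
B=np.array([.430,-.175,0])
A=rows(pose(T[:3,3]-.10*XV+[0,0,.06],-26.8,0),pose(B+[0,0,.10],-26.8,0))
E
```

```text
clock: 4.87
tool_pos: [0.5758, 0.245, 0.1939]
tool_rot: [0.001, 0.991, 0.134, -0.027]
ft_force: [-0.4, 0.1, 0.1]
finger_gap: 0.003
t 4.87 tcp [0.5758 0.245  0.1939] store [0.0024 0.0035 0.1939] xyaw 15.5 z [-0.054 -0.01  -0.999] F [-0.4  0.1  0.1] gap 0.003 q [0.33 0.38 1.62 0.01 1.2  1.63]
95 [0.0047 0.0065 0.0032]
100 [-0.009   0.0065  0.0029]
105 [-0.0233  0.0065  0.0012]
7 x [0.13, 0.44, 6.04, -1.41, 0.47, -0.81]
13 x [-0.0, 0.0, 0.0, 1.02, 2.87, 1.18]
```

```bash
python3 -m handwheel '[[[0,0,0,-1.5,0,0,-1],[0,0.4,6,-1.5,0,-0.8,-1],[0,0.4,6,-1.5,0.4,-1,-1],[0,0.4,6,-1.5,0.4,-1,1],[0,0.4,6,-1.5,0.4,-1,1],[0,0.4,6,-1.5,0.4,-1,1],[0,0.4,6,-1,0.4,-1,1],[0,0.4,6,-1,0.4,-0.4,1],[0,0,0,0,0,0,1]]]'
python3 - <<'E'
from go import *
T=where()
B=np.array([.430,-.175,0])
A=rows(T,pose(B+[0,0,.12],-26.8,0))
rows(A,pose(B+[0,0,.012],-26.8,0))
E
```

```text
clock: 5.62
tool_pos: [0.4537, 0.217, 0.2565]
tool_rot: [0.004, 0.969, -0.246, 0.003]
ft_force: [-0.5, 0.2, 0.3]
finger_gap: 0.847
t 5.62 tcp [0.4537 0.217  0.2565] store [-0.1227  0.0104  0.2565] xyaw -28.5 z [ 0.004 -0.01  -1.   ] F [-0.5  0.2  0.3] gap 0.847 q [ 0.37  0.05  1.89 -0.01  1.21  2.44]
12 x [0.03, -0.04, -0.14, 1.34, 2.98, 1.15]
4 x [-0.0, 0.0, 0.0, 0.0, 0.0, 2.7]
```

```bash
python3 -m handwheel '[[[0,0,-0.1,1.4,3,1,1],[0,0,-0.1,1.4,3,1,1],[0,0,-0.1,1.4,3,1,1],[0,0,-0.2,1.4,3,1,1],[0,0,-0.2,1.3,3,1,1],[0,0,-0.2,1.3,3,1,1],[0,0,-0.2,1.3,3,1,1],[0,0,-0.2,1.3,3,1,1],[0,0,-0.1,1.3,3,1,1],[0,0,-0.1,1.3,3,1,1],[0,0,-0.1,1.3,2.9,1,1],[0,0,0,0,0,0,1]]]'
python3 - <<'E'
from go import *
T=where()
B=np.array([.430,-.175,0])
rows(T,pose(B+[0,0,.07],-26.8,0))
for n in("top","side"): cv2.imwrite(f"pics/{n}2.png",arm.capture(n)[:,:,::-1])
cv2.imwrite("pics/both2.png",np.hstack([cv2.resize(cv2.imread("pics/top2.png")[110:300,70:400],None,fx=1.25,fy=1.25),cv2.resize(cv2.imread("pics/side2.png")[110:348,150:430],None,fx=1.0,fy=.9979)][0:1]+[cv2.resize(cv2.imread("pics/side2.png")[110:420,150:430],(215,238))]) if False else np.hstack([cv2.resize(cv2.imread("pics/top2.png")[110:310,70:410],(442,260)),cv2.resize(cv2.imread("pics/side2.png")[110:410,130:530],(347,260))]))
E
```

```text
clock: 6.62
tool_pos: [0.4383, -0.1559, 0.142]
tool_rot: [-0.001, 0.978, -0.208, 0.018]
ft_force: [-0.2, -0.5, 0.6]
finger_gap: 0.997
t 6.62 tcp [ 0.4383 -0.1559  0.142 ] store [-0.2409 -0.3435  0.142 ] xyaw -24.0 z [ 0.035 -0.006 -0.999] F [-0.2 -0.5  0.6] gap 0.997 q [-0.44  0.09  2.1   0.01  0.92  1.54]
3 x [-0.18, -0.65, 0.93, -0.04, 0.71, 2.4]
```

View pics/both2.png

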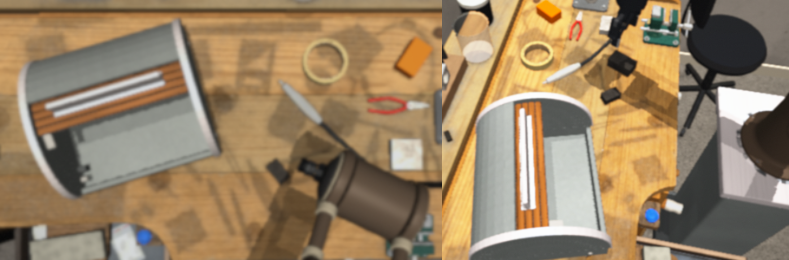

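```bash
python3 -m handwheel '[[[-0.1,-0.7,0.9,0,0.7,2.1,1],[-0.1,-0.7,0.9,0,0.7,2.1,1],[-0.1,-0.6,0.9,0,0.6,2,1],[0,0,0,0,0,0,1]]]'
python3 - <<'E'
from go import *
T=where()
B=np.array([.430,-.175,0])
rows(T,pose(B+[0,0,.008],-26.8,0))
im=cv2.imread("pics/top2.png"); 
hsv=cv2.cvtColor(im,cv2.COLOR_BGR2HSV)
for y in(-.06,0,.06):
  for z in (.215,):
    P=[W(x,y,z) for x in np.arange(-.06,.08,.004)]; print([int(im[tuple(np.int32(np.round(proj("top",p)[::-1])))][0]) for p in P])
E
```

```text
clock: 7.05
tool_pos: [0.4339, -0.1681, 0.0813]
tool_rot: [-0.004, 0.974, -0.227, 0.004]
ft_force: [-0.3, 0.2, 0.1]
finger_gap: 1.001
t 7.05 tcp [ 0.4339 -0.1681  0.0813] store [-0.2485 -0.354   0.0813] xyaw -26.3 z [ 0.009  0.005 -1.   ] F [-0.3  0.2  0.1] gap 1.001 q [-0.47  0.21  2.11  0.01  0.81  1.55]
3 x [-0.16, -0.1, 0.17, -0.02, 0.28, 2.44]
[151, 138, 137, 137, 137, 137, 119, 96, 80, 68, 65, 68, 62, 64, 88, 186, 202, 116, 98, 161, 213, 189, 70, 70, 125, 133, 135, 135, 133, 129, 128, 127, 124, 120, 119]
[149, 137, 137, 137, 136, 137, 127, 86, 80, 65, 62, 63, 58, 58, 113, 185, 208, 115, 107, 160, 215, 143, 57, 71, 119, 133, 134, 134, 131, 126, 127, 126, 121, 118, 118]
[138, 118, 99, 108, 93, 97, 86, 79, 75, 66, 60, 57, 52, 55, 111, 206, 211, 131, 102, 181, 212, 164, 54, 88, 119, 134, 134, 133, 130, 127, 127, 127, 122, 119, 117]
```

```bash
python3 -m handwheel '[[[-0.2,-0.1,0.2,0,0.3,2,1],[-0.2,-0.1,0.2,-0.1,0.3,2,1],[-0.1,-0.1,0.1,-0.1,0.2,1.6,1],[0,0,0,0,0,1.2,1],[0,0,0,0,0,0,1]]]'
python3 - <<'E'
from go import *
T=where()
B=np.array([.430,-.175,0])
rows(T,pose(B+[0,0,.008],-26.8,0))
E
```

```text
clock: 7.47
tool_pos: [0.4337, -0.1694, 0.0159]
tool_rot: [0.0, 0.974, -0.225, 0.005]
ft_force: [0.4, -0.3, 0.6]
finger_gap: 0.997
t 7.47 tcp [ 0.4337 -0.1694  0.0159] store [-0.2491 -0.3552  0.0159] xyaw -26.0 z [ 0.009 -0.003 -1.   ] F [ 0.4 -0.3  0.6] gap 0.997 q [-0.47  0.34  2.13  0.    0.66  1.55]
1 x [-0.11, -0.54, 0.83, -0.09, 0.67, 0.79]
```

```bash
python3 -m handwheel '[[[0,-0.5,0.9,-0.1,0.6,0.8,1],[0,0,0,0,0.1,0.1,1],[0,0,0,0,0,0,-1],[0,0,0,0,0,0,-1],[0,0,0,0,0,0,-1],[0,0,0,0,0,0,-1],[0,0,0,0,0,0,-1],[0,0,0,0,0,0,-1],[0,0,0,0,0,0,-1],[0,0,0,0,0,0,-1]]]' 60
python3 - <<'E'
from go import *
T=where()
E
```

```text
clock: 8.3
tool_pos: [0.4329, -0.1754, 0.0115]
tool_rot: [0.0, 0.973, -0.229, 0.004]
ft_force: [0.0, -0.7, -2.1]
finger_gap: 0.51
t 8.3 tcp [ 0.4329 -0.1754  0.0115] store [-0.2515 -0.3608  0.0115] xyaw -26.5 z [ 0.008 -0.003 -1.   ] F [ 0.  -0.7 -2.1] gap 0.51 q [-0.48  0.35  2.12  0.    0.65  1.55]
```

```bash
python3 -m handwheel '[[[0,0,0,0,0,-1,-1],[0,0,0,0,0,-2,-1],[0,0,0,0,0,-3,-1],[0,0,0,0,0,-3.5,-1],[0,0,0,0,0,-3.5,-1],[0,0,0,0,0,-3.5,-1],[0,0,0,0,0,-3.5,-1],[0,0,0,0,0,-3,-1],[0,0,0,0,0,-2,-1],[0,0,0,0,0,0,-1]]]'
python3 - <<'E'
from go import *
T=where()
A=rows(T,pose(W(-.13,0,.27),16.1,0))
A=rows(A,pose(W(-.065,0,.26),16.1,0))
E
```

```text
clock: 9.13
tool_pos: [0.4181, -0.167, 0.2635]
tool_rot: [-0.005, 0.973, -0.23, -0.013]
ft_force: [1.7, 0.0, -7.4]
finger_gap: 0.517
t 9.13 tcp [ 0.4181 -0.167   0.2635] store [-0.2634 -0.3486  0.2635] xyaw -26.6 z [-0.023  0.016 -1.   ] F [ 1.7  0.  -7.4] gap 0.517 q [-0.48 -0.05  1.97  0.    1.25  1.55]
11 x [-0.07, 0.13, -3.88, -0.14, -3.47, -0.04]
2 x [0.0, 0.0, -0.0, 3.25, -0.0, 0.5]
```

```bash
python3 -m handwheel '[[[0,0.1,-3.9,-0.1,-2.5,0,-1],[0,0.1,-3.9,-0.1,-3.5,0,-1],[0,0.1,-3.9,-0.1,-3.5,0,-1],[0,0.1,-3.9,-0.1,-3.5,0,-1],[0,0.1,-3.9,-0.1,-3.5,0,-1],[0,0.1,-3.9,-0.1,-3.5,0,-1],[0,0.1,-3.9,-0.1,-3.5,0,-1],[0,0.1,-3.9,-0.1,-3.5,0,-1],[0,0.1,-3.9,-0.1,-3.5,0,-1],[0,0.1,-3.9,-0.1,-3,0,-1],[0,0.1,-3.5,-0.1,-2,0,-1],[0,0,0,0,0,0,-1]]]'
python3 - <<'E'
from go import *
T=where()
A=rows(T,pose(W(-.065,0,.26),16.1,0))
A=rows(A,pose(W(-.065,0,.05),16.1,0))
E
```

```text
clock: 10.13
tool_pos: [0.4296, 0.1926, 0.2397]
tool_rot: [-0.009, 0.988, 0.152, -0.022]
ft_force: [0.5, 0.2, -7.7]
finger_gap: 0.511
t 10.13 tcp [0.4296 0.1926 0.2397] store [-0.1526 -0.0064  0.2397] xyaw 17.6 z [-0.046  0.012 -0.999] F [ 0.5  0.2 -7.7] gap 0.511 q [0.31 0.02 1.95 0.03 1.21 1.57]
3 x [-0.47, 0.79, 0.48, 2.9, -0.18, -0.75]
6 x [0.0, 0.0, -0.0, 0.0, -0.0, 3.5]
```

```bash
python3 -m handwheel '[[[-0.4,0.7,0.4,2,-0.1,-0.5,-1],[-0.4,0.7,0.4,2.4,-0.1,-0.5,-1],[-0.4,0.7,0.4,2.4,-0.2,-0.3,-1],[-0.2,0.3,0.2,1.5,-0.1,0,-1],[0,0,0,0,0,0,-1],[0,0,0,0,0,1,-1],[0,0,0,0,0,2,-1],[0,0,0,0,0,2.5,-1],[0,0,0,0,0,2,-1],[0,0,0,0,0,1,-1],[0,0,0,0,0,0,-1]]]'
python3 - <<'E'
from go import *
T=where()
A=rows(T,pose(W(-.065,0,.05),16.1,0))
E
```

```text
clock: 11.05
tool_pos: [0.4847, 0.2133, 0.1346]
tool_rot: [0.006, 0.99, 0.14, -0.024]
ft_force: [-0.6, -0.5, -8.4]
finger_gap: 0.515
t 11.05 tcp [0.4847 0.2133 0.1346] store [-0.094  -0.0017  0.1346] xyaw 16.1 z [-0.045 -0.018 -0.999] F [-0.6 -0.5 -8.4] gap 0.515 q [ 0.33  0.27  1.9  -0.    1.02  1.63]
3 x [0.1, 0.93, 0.01, 1.06, -0.07, 2.79]
```

```bash
python3 -m handwheel '[[[0.2,1,0,1.3,0,0,-1],[0.2,1,0,1.3,0,0.5,-1],[0,1,0,0.7,0,1,-1],[0,0.2,0,0,0,1.5,-1],[0,0,0,0,0,1.5,-1],[0,0,0,0,0,1.5,-1],[0,0,0,0,0,0,-1]]]'
python3 - <<'E'
from go import *
T=where()
A=rows(T,pose(W(-.065,0,.026),16.1,0))
E
```

```text
clock: 11.63
tool_pos: [0.527, 0.2245, 0.0753]
tool_rot: [-0.003, 0.99, 0.139, 0.013]
ft_force: [-0.8, -0.4, -7.5]
finger_gap: 0.513
t 11.63 tcp [0.527  0.2245 0.0753] store [-0.0502 -0.0027  0.0753] xyaw 16.0 z [ 0.025  0.01  -1.   ] F [-0.8 -0.4 -7.5] gap 0.513 q [0.33 0.39 1.88 0.   0.84 1.62]
2 x [-0.09, -0.77, -0.04, -0.79, -0.13, 2.45]
```

```bash
python3 -m handwheel '[[[0,-0.7,0,-0.4,-0.1,0.8,-1],[0,-0.5,0,-0.4,-0.1,1,-1],[0,-0.3,0,-0.2,0,1,-1],[0,0,0,0,0,1,-1],[0,0,0,0,0,0.5,-1],[0,0,0,0,0,0,-1]]]'
python3 - <<'E'
from go import *
T=where()
A=rows(T,pose(W(-.06,0,.0235),16.1,0))
E
```

```text
clock: 12.13
tool_pos: [0.5229, 0.2259, 0.0331]
tool_rot: [-0.003, 0.99, 0.139, 0.004]
ft_force: [-0.2, 0.1, -8.6]
finger_gap: 0.514
t 12.13 tcp [0.5229 0.2259 0.0331] store [-0.0537 -0.0002  0.0331] xyaw 16.0 z [ 0.008  0.006 -1.   ] F [-0.2  0.1 -8.6] gap 0.514 q [0.33 0.46 1.89 0.   0.78 1.62]
1 x [-0.22, -0.55, -0.1, -0.64, -0.02, 0.95]
```

```bash
python3 -m handwheel '[[[-0.2,-0.4,0,-0.2,0,0.4,-1],[0,0,0,0,0,0.3,-1],[0,0,0,0,0,0.2,-1],[0,0,0,0,0,0.1,-1],[0,0,0,0,0,0,-1]]]'
python3 - <<'E'
from go import *
T=where()
E
```

```text
clock: 12.55
tool_pos: [0.522, 0.2257, 0.0241]
tool_rot: [-0.0, 0.99, 0.139, 0.002]
ft_force: [0.6, 1.3, -7.2]
finger_gap: 0.512
t 12.55 tcp [0.522  0.2257 0.0241] store [-0.0547 -0.0001  0.0241] xyaw 16.0 z [ 0.003  0.001 -1.   ] F [ 0.6  1.3 -7.2] gap 0.512 q [ 0.33  0.48  1.88 -0.    0.78  1.62]
```

```bash
python3 -m handwheel '[[[0,0,0,0,0,0.1,-1],[0,0,0,0,0,0.1,-1],[0,0,0,0,0,0,-1]]]'
```

```text
clock: 12.8
tool_pos: [0.5231, 0.2261, 0.0238]
tool_rot: [-0.0, 0.99, 0.139, 0.003]
ft_force: [-0.2, -0.7, -8.5]
finger_gap: 0.513
```

```bash
python3 -m handwheel '[[[0,0,0,0,0,0.2,-1],[0,0,0,0,0,0.2,-1],[0,0,0,0,0,0,-1]]]'
```

```text
clock: 13.05
tool_pos: [0.5234, 0.2262, 0.024]
tool_rot: [-0.0, 0.99, 0.139, 0.002]
ft_force: [-0.2, -0.6, -7.5]
finger_gap: 0.511
```

```bash
python3 -m handwheel '[[[0,0,0,0,0,0.4,-1],[0,0,0,0,0,0.3,-1]]]'
```

```text
clock: 13.22
tool_pos: [0.5237, 0.2264, 0.0235]
tool_rot: [0.0, 0.99, 0.139, 0.0]
ft_force: [-10.9, -4.6, 16.2]
finger_gap: 0.51
```

```bash
python3 -m handwheel '[[[0,0,0,0,0,0,-1],[0,0,0,0,0,0,0.6],[0,0,0,0,0,0,0.6],[0,0,0,0,0,0,0.6],[0,0,0,0,0,0,0.6],[0,0,0,0,0,0,0.6],[0,0,0,0,0,0,0.6]]]'; python3 -m handwheel '[[[0,0,0,0,0,-1,0.6],[0,0,0,0,0,-2,0.6],[0,0,0,0,0,-3,0.6],[0,0,0,0,0,-3.5,0.6],[0,0,0,0,0,-3.5,0.6],[0,0,0,0,0,-3.5,0.6],[0,0,0,0,0,-3.5,0.6],[0,0,0,0,0,-2,0.6],[0,0,0,0,0,0,0.6]]]'; python3 -c "
from go import *
where()"
```

```text
clock: 13.8
tool_pos: [0.5277, 0.2278, 0.0256]
tool_rot: [-0.001, 0.99, 0.139, 0.005]
ft_force: [-1.9, -0.3, -0.4]
finger_gap: 0.799
clock: 14.55
tool_pos: [0.5293, 0.2283, 0.2623]
tool_rot: [-0.002, 0.99, 0.139, 0.011]
ft_force: [-0.1, 0.3, -0.1]
finger_gap: 0.802
t 14.55 tcp [0.5293 0.2283 0.2623] store [-0.0469  0.0003  0.2623] xyaw 16.0 z [ 0.021  0.007 -1.   ] F [-0.1  0.3 -0.1] gap 0.802 q [ 0.33  0.17  1.74 -0.    1.21  1.62]
```

```bash
python3 -m handwheel '[[[0,-0.4,0,2.5,0,0,-1],[0,-0.4,0,3,0,0,-1],[0,-0.4,0,3,0,0,-1],[0,0,0,2,0,0,-1],[0,0,0,0,0,0,-1],[0,0,0,0,0,0,-1]]]'
python3 - <<'E'
from go import *
T=where()
for n in("top","side"): cv2.imwrite(f"pics/{n}3.png",arm.capture(n)[:,:,::-1])
a=cv2.resize(cv2.imread("pics/top3.png")[110:270,70:260],(475,400),interpolation=cv2.INTER_CUBIC)
b=cv2.resize(cv2.imread("pics/side3.png")[200:420,150:330],(325,400),interpolation=cv2.INTER_CUBIC)
cv2.imwrite("pics/both3.png",np.hstack([a,b]))
rows(T,pose(W(.06,0,.20),16.1,0))
E
```

```text
clock: 15.05
tool_pos: [0.634, 0.2586, 0.2669]
tool_rot: [-0.001, 0.99, 0.139, 0.004]
ft_force: [-0.8, 1.3, -0.3]
finger_gap: 0.003
t 15.05 tcp [0.634  0.2586 0.2669] store [0.062  0.0004 0.2669] xyaw 16.0 z [ 0.008  0.004 -1.   ] F [-0.8  1.3 -0.3] gap 0.003 q [0.32 0.39 1.45 0.   1.29 1.61]
2 x [-0.04, -0.25, -0.03, -0.12, 0.02, 3.34]
```

View pics/both3.png

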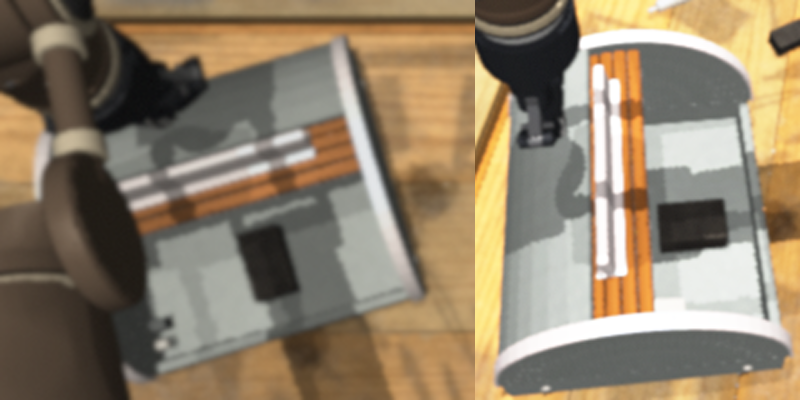

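```bash
python3 -m handwheel '[[[0,-0.2,0,-0.1,0,1.5,-1],[0,-0.2,0,-0.1,0,2,-1],[0,0,0,0,0,1.7,-1],[0,0,0,0,0,1,-1],[0,0,0,0,0,0,-1]]]'
cat >> path.py <<'E'
def dn(a,r=.156):
    return pose(railpt(np.radians(a),r,.005,0)+.011*XV,16.1,0)
E
python3 - <<'E'
from path import *
T=where(); P=None
for a in (97,90,80,70,60,50,40,30,25,20,16):
    D=dn(a); d=D[:3,3]-O; print(a,np.round([d@XV,d[2]],4))
rows(T,dn(80))
E
```

```text
clock: 15.57
tool_pos: [0.6254, 0.2566, 0.2002]
tool_rot: [-0.001, 0.99, 0.14, -0.001]
ft_force: [-0.1, -0.4, 0.6]
finger_gap: 0.001
t 15.57 tcp [0.6254 0.2566 0.2002] store [0.0532 0.0009 0.2002] xyaw 16.1 z [-0.003  0.001 -1.   ] F [-0.1 -0.4  0.6] gap 0.001 q [0.32 0.43 1.53 0.   1.18 1.61]
97 [0.035  0.2042]
90 [0.016 0.206]
80 [-0.0112  0.2045]
70 [-0.0377  0.1983]
60 [-0.0627  0.1876]
50 [-0.0854  0.1727]
40 [-0.1053  0.1541]
30 [-0.1216  0.1323]
25 [-0.1283  0.1205]
20 [-0.1339  0.1081]
16 [-0.1376  0.0978]
2 x [-0.04, 0.07, -0.01, -3.22, 0.04, -0.21]
```

```bash
python3 -m handwheel '[[[0,0,0,-1,0,-0.1,-1],[0,0,0,-1.2,0,-0.1,-1],[0,0,0,-1.4,0,-0.1,-1],[0,0,0,-1.4,0,-0.1,-1],[0,0,0,-1.4,0,0,-1],[0,0,0,0,0,0,-1]]]'
python3 - <<'E'
from path import *
T=where(); rows(T,dn(70),3); rows(dn(70),dn(60),2);rows(dn(60),dn(50),2)
E
```

```text
clock: 16.07
tool_pos: [0.568, 0.24, 0.2052]
tool_rot: [-0.002, 0.99, 0.14, 0.01]
ft_force: [-0.9, 0.6, 0.3]
finger_gap: 0.003
t 16.07 tcp [0.568  0.24   0.2052] store [-0.0066  0.0008  0.2052] xyaw 16.1 z [ 0.019  0.007 -1.   ] F [-0.9  0.6  0.3] gap 0.003 q [0.33 0.31 1.69 0.   1.12 1.62]
3 x [-0.03, -0.38, -0.0, -1.04, 0.03, 0.22]
2 x [0.0, 0.0, -0.0, -1.25, -0.0, 0.54]
2 x [0.0, 0.0, -0.0, -1.14, -0.0, 0.74]
```

```bash
python3 -m handwheel '[[[0,-0.4,0,-1,0,0.2,-1],[0,-0.4,0,-1,0,0.2,-1],[0,-0.4,0,-1,0,0.3,-1],[0,0,0,-1.2,0,0.5,-1],[0,0,0,-1.2,0,0.6,-1],[0,0,0,0,0,0,-1]]]'
python3 - <<'E'
from path import *
T=where(); rows(T,dn(50),2); rows(dn(50),dn(40),2)
E
```

```text
clock: 16.57
tool_pos: [0.5194, 0.2257, 0.191]
tool_rot: [-0.002, 0.99, 0.14, 0.007]
ft_force: [0.1, 0.5, -0.6]
finger_gap: 0.002
t 16.57 tcp [0.5194 0.2257 0.191 ] store [-0.0572  0.0006  0.191 ] xyaw 16.1 z [ 0.014  0.006 -1.   ] F [ 0.1  0.5 -0.6] gap 0.002 q [0.33 0.23 1.82 0.   1.08 1.62]
2 x [-0.04, -0.42, -0.0, -1.42, 0.03, 0.9]
2 x [0.0, 0.0, -0.0, -0.99, -0.0, 0.93]
```

```bash
python3 -m handwheel '[[[0,-0.4,0,-1,0,0.6,-1],[0,-0.4,0,-1,0,0.7,-1],[0,0,0,-1,0,0.7,-1],[0,0,0,-1,0,0.8,-1],[0,0,0,-0.9,0,0.9,-1]]]'
python3 - <<'E'
from path import *
T=where(); rows(T,dn(38),2); rows(dn(40),dn(30),2)
E
```

```text
clock: 16.98
tool_pos: [0.4762, 0.2131, 0.1578]
tool_rot: [-0.002, 0.99, 0.14, 0.005]
ft_force: [2.2, -0.2, 2.4]
finger_gap: 0.0
t 16.98 tcp [0.4762 0.2131 0.1578] store [-0.1022  0.0005  0.1578] xyaw 16.1 z [ 0.01   0.005 -1.   ] F [ 2.2 -0.2  2.4] gap 0.0 q [0.34 0.19 1.95 0.   1.   1.63]
2 x [-0.04, -0.32, -0.0, -0.34, 0.02, 0.39]
2 x [0.0, 0.0, -0.0, -0.82, -0.0, 1.09]
```

Pushing as planned (rail about 42°). Continue down.

```bash
python3 -m handwheel '[[[0,-0.3,0,-0.8,0,0.9,-1],[0,-0.3,0,-0.8,0,1,-1],[0,0,0,-0.7,0,1.1,-1],[0,0,0,0,0,0,-1]]]'
python3 - <<'E'
from path import *
T=where(); rows(T,dn(25,.158),3); rows(dn(25,.158),dn(16,.158),3)
E
```

```text
clock: 17.32
tool_pos: [0.4498, 0.2054, 0.1239]
tool_rot: [-0.0, 0.99, 0.14, -0.003]
ft_force: [-0.3, -0.6, 0.2]
finger_gap: 0.002
t 17.32 tcp [0.4498 0.2054 0.1239] store [-0.1297  0.0003  0.1239] xyaw 16.1 z [-0.006 -0.001 -1.   ] F [-0.3 -0.6  0.2] gap 0.002 q [0.34 0.2  2.02 0.   0.93 1.63]
3 x [-0.02, 0.11, -0.0, -0.01, 0.01, 0.09]
3 x [0.0, 0.0, -0.0, -0.31, -0.0, 0.76]
```

```bash
python3 -m handwheel '[[[0,0,0,-0.3,0,0.8,-1],[0,0,0,-0.3,0,0.8,-1],[0,0,0,-0.2,0,0.8,-1]]]'
python3 - <<'E'
from path import *
T=where(); rows(T,dn(16,.158),3)
E
```

```text
clock: 17.57
tool_pos: [0.442, 0.2033, 0.0999]
tool_rot: [-0.0, 0.99, 0.14, -0.003]
ft_force: [0.1, 0.5, 0.0]
finger_gap: -0.003
t 17.57 tcp [0.442  0.2033 0.0999] store [-0.1378  0.0006  0.0999] xyaw 16.1 z [-0.006 -0.    -1.   ] F [0.1 0.5 0. ] gap -0.003 q [0.34 0.22 2.05 0.   0.88 1.63]
3 x [-0.03, 0.12, -0.0, -0.06, 0.02, 0.05]
```

```bash
python3 -m handwheel '[[[0,0,0,-0.1,0,0.4,-1]]]'; python3 -m handwheel '[[[0,0,0,0,0,0.4,-1]]]';  python3 -m handwheel '[[[0,0,0,0,0,0.4,-1]]]'
```

```text
clock: 17.65
tool_pos: [0.4411, 0.2031, 0.0967]
tool_rot: [-0.0, 0.99, 0.14, -0.004]
ft_force: [-7.9, -3.2, 38.1]
finger_gap: 0.002
clock: 17.73
tool_pos: [0.4412, 0.2031, 0.0964]
tool_rot: [0.0, 0.99, 0.14, -0.005]
ft_force: [-13.7, -5.0, 51.9]
finger_gap: -0.0
clock: 17.82
tool_pos: [0.4412, 0.2032, 0.0967]
tool_rot: [0.001, 0.99, 0.14, -0.007]
ft_force: [-11.0, -5.2, 36.2]
finger_gap: 0.002
```

```bash
python3 -m handwheel '[[[0,0,0,0,0,-1,-1],[0,0,0,0,0,-2.5,-1],[0,0,0,0,0,-3,-1],[0,0,0,-2,0,-3,-1],[0,0,0,-2.5,2,-2,-1],[0,0,0,-2.5,3,0,-1],[0,0,0,-2.5,3,0,-1],[0,0,0,-1,3,0,-1],[0,0,0,0,2,0,-1],[0,0,0,0,0,0,-1],[0,0,0,0,0,0,-1]]]'
python3 - <<'E'
from path import *
where()
for n in("top","side"): cv2.imwrite(f"pics/{n}4.png",arm.capture(n)[:,:,::-1])
from ov import *
ov(16,"pics/ov4.png","pics/top4.png","pics/side4.png")
E
```

```text
clock: 18.73
tool_pos: [0.3724, 0.0459, 0.2163]
tool_rot: [0.0, 0.99, 0.142, -0.012]
ft_force: [-0.5, 0.4, 0.1]
finger_gap: 0.001
t 18.73 tcp [0.3724 0.0459 0.2163] store [-0.2483 -0.1314  0.2163] xyaw 16.3 z [-0.024 -0.004 -1.   ] F [-0.5  0.4  0.1] gap 0.001 q [ 0.01 -0.17  2.18 -0.    1.16  1.3 ]
```

View pics/ov4.png

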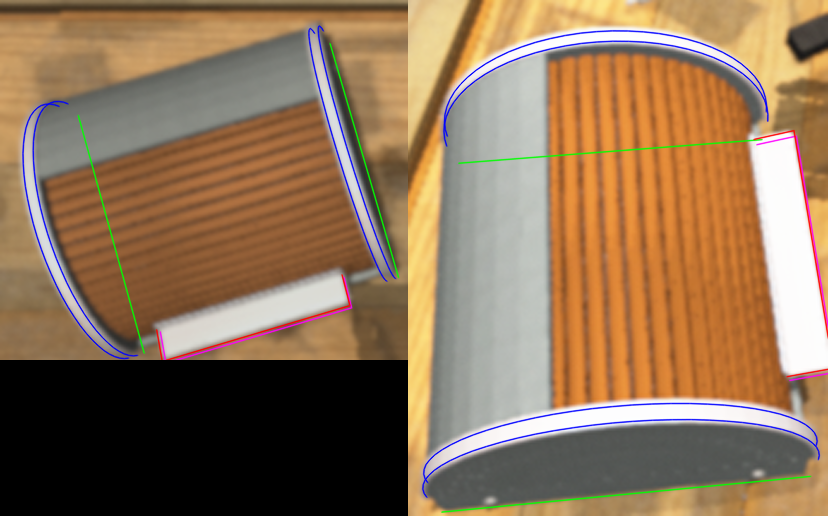

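The rail matches the fully-home outline at 16° in both views, and pressing on it met a hard stop.

Run:
```python
from h import *
for n in("top","side"):
    a=cv2.imread(f"pics/{n}0.png").astype(int);b=cv2.imread(f"pics/{n}4.png").astype(int)
    for nm,p in(("tape",(320,157)),("pliers",(373,191)),("steel",(382,229))) if n=="top" else (("tape",(240,174)),("pliers",(285,142)),("steel",(324,139))):
        x,y=p; print(n,nm,np.abs(a-b)[y-14:y+14,x-16:x+16].mean().round(1))
print(arm.sign_off())
```

```text
top tape 2.8
top pliers 2.7
top steel 3.4
side tape 7.7
side pliers 7.7
side steel 7.4
the job is handed in; nothing more can be done
None
```

I rolled the door up by its rail, set the forming block on the store floor, and rolled the door back down. The job was handed in at about 19 s, and sign-off reports no verdict.

- **Door up:** it reached a joint value of about 1.42 by my image measurement.
- **Block:** it was set down near the middle of the open floor, about 55 mm in front of the store's centre, long side along the store's x, and let go. A picture showed it lying flat with the door still up. Contact was firmer than intended: the vertical wrist force rose by about 24 N when it touched the floor. It sat within a few millimetres, going by the tool position and that picture. I did not see it again once the door was shut.
- **Door down:** I pushed the rail through the catch. Pressing further met a hard stop, with a wrist force of up to about 54 N. The rail then matched the fully-home outline (16°) in both camera views. That is good to a few millimetres, about the same as the 0.02 rad limit.
- **Bystanders:** pixel differences at the tape reel, pliers and steel block were small. The top view gave about 3 grey levels. The side view gave about 7 to 8, nearly the same for all three, which I put down to a lighting change. I saw no sign that any had moved.
- **Arm:** at hand-in it was withdrawn and touching nothing.

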